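# Clear the gauge and show the finish coupon

### The job

Clear the round cork pad first: hang the forked steel gauge that lies on it by its eye over the upright brass post of the wooden stand, right down flat on the stand, and let go of it. Then, of the two aluminium finish coupons standing in holders, take the one with the small corner notch, gripping it on the plain part so that its frosted end stays uncovered, and present it over the middle of the pad, at least 12 cm up, tipped with its frosted label face upward (45 degrees or nearer to flat). Finish while holding it there still; leave the plain coupon standing in its holder and everything else where it is.

Things in the scene. Friction and masses are not known exactly. Their poses are not given: they have to be found in the camera images.
- gauge_center (a point): Point for gripping the flat forked steel gauge (142 mm long, 8 mm thick, 0.2 kg), near its centre of mass, half-way up, on the 20 mm wide shank. Starts flat on the pad at any yaw. x runs along the shank to the fork, z up. The plain shank reaches from 30 mm behind to 42 mm ahead (+x); there the fork begins, 40 mm wide, its prongs ending 67 mm ahead.
- gauge_eye (a point): Centre of the gauge's eye, half-way up its thickness: a ring at the end away from the fork, 53 mm from gauge_center along -x; hole 26 mm, outside 44 mm. Same axes as gauge_center.
- post_foot (a point): Foot of the brass post, on the flat top of the stand, 30 mm above the table. The fixed stand is a round turned wooden base about 125 mm across; its one upright post, 10 mm thick, rises 45 mm above this point. Hung flat, the eye's centre is 4 mm above this point; the shank may point any way.
- pad_top (a point): Centre of the top of the fixed round cork pad, 160 mm across, its top 6 mm above the table.
- coupon_center (a point): Centre of the notched aluminium coupon: plate 110 mm long (x), 8 mm thick (y), 50 mm tall (z), 0.12 kg, standing on its long edge, any yaw. +x points to the frosted end, +y out of the label face, +z up at the start. A 14 x 14 mm notch is cut from its top corner at the frosted end (+x, +z): seen with the label face towards you, top left.
- coupon_label (a point): Middle of the coupon's frosted field (matt white, on the +y face only, over the last 33 mm at the notched end), 38 mm from coupon_center along x. Same axes as coupon_center. The rest of the coupon is plain metal.
- holder_a: Fixed round wooden holder of the notched coupon, 84 mm across; origin under its centre, on the table; x along the slot. Two cheeks (56 mm long, 31 mm over both, slot 11 mm wide) reach 30 mm above the table. The coupon stands in the slot, 10 to 60 mm above the table, so its upper 30 mm are free to pinch; it lifts straight out.
- holder_b: The same kind of holder, for the plain coupon.
- blank_center (a point): Centre of the plain coupon: same size and axes as the other, no notch, no frosted field. Leave it standing.

How it is judged:
On the way, in this order (a step that is already met when the one before it is completed fails the run):
1. the gauge hangs by its eye on the post, flat on the stand and let go (horizontal distance between gauge_eye and post_foot below 0.0105 m and z of gauge_eye in the frame of post_foot below 0.012 m and angle between gauge_center's own z axis and vertical below 0.2 rad and contact force between the fingers and gauge below 0.1 N and linear speed of gauge below 0.03 m/s), for 0.2 s.
2. the notched coupon is lifted out of its holder in the fingers (height (world z) of coupon_center above 0.1 m and contact force between the fingers and coupon above 1 N), for 0.2 s.
At the end, for the whole second after the job is handed in: Gauge eye round the post (10.5 mm), flat on the stand (0.2 rad, eye under 12 mm up), still, let go; notched coupon held still in the fingers, over 110 mm up, within 60 mm of the pad centre, label normal within 0.96 rad of up, gripped under 12 mm towards the frosted end; plain coupon upright (all of step 1 and height (world z) of coupon_center above 0.11 m and horizontal distance between coupon_center and pad_top below 0.06 m and angle between coupon_center's own y axis and vertical below 0.96 rad and x of the grasp point in the frame of coupon_center below 0.012 m and contact force between the fingers and coupon above 1 N and linear speed of coupon below 0.03 m/s and angle between blank_center's own z axis and vertical below 0.25 rad); the arm keeps its last pose, push and grip.
It fails at once if the plain coupon is pulled out or shifted by more than 20 mm (distance of blank_center from where it was at the start of the episode above 0.02 m).
It fails at once if another thing on the bench is shifted by more than 30 mm (distance of any of spool, wax_jar, cup, oil, bowl, driver, collar, knob_blank from where it was at the start of the episode above 0.03 m).
It also fails if it takes over 51 s, if anything falls off the work surface, if the arm or the gripper's body presses on something with over 40 N, if the wrist force passes 120 N, or if a joint passes its speed limit or range.

### The arm

A 6-joint arm with a two-finger parallel gripper is mounted at the origin on the work surface. World frame = base frame: x ahead of the robot, y to its left, z up, the work surface at z = 0. Lengths are in m, angles in rad, forces in N, time in s.
With the tool pointing down it reaches from about 0.35 to 0.85 m from the base axis. Payload 8.1 kg.
Tool frame: the origin (TCP) lies midway between the tips of the shut fingers; the grasp point (between the pads) lies 19 mm behind it; x points along the fingers, z is the direction in which the jaws open and shut, and the axes are right-handed (so a half turn about x gives the same grasp; the last joint's range is limited). The gripper opens to 93 mm and grips with 3 to 60 N. Pads are 15 mm wide; open, the fingers measure 128 mm over their backs; the gripper's body (75 mm by 188 mm) begins 65 mm behind the grasp point.
Start: joints at [-1.391, 0.13, 1.488, -0, 1.523, -0.085], TCP at [0.157, -0.579, 0.219] pointing down, gripper open.
Joint ranges: [-2.96, 2.96], [-0.89, 2.26], [0.02, 2.5], [-1.34, 4.48], [0, 2.73], [-2.66, 2.66]. Speed limits (rad/s): [2.39, 2.39, 2.79, 3.14, 3.14, 3.14].

### API

Orientations are given as [roll, pitch, yaw] about the fixed x, y, z axes, in that order (R = Rz(yaw) Ry(pitch) Rx(roll)).
In Python, from station import ctrl, vision, ticket, finder gives the robot as it stands.
- The arm moves only by the tool drive_tool, never from a script. Its argument "plan" is a list of rows, each a list of 2 entries, a list of its own where there are three numbers: the shift along the tool's x, y, z in m, then the turn, a rotation vector about the tool's x, y, z in rad. In form: [[[x, y, z], [rx, ry, rz]], ...]. A call has 1 to 20 rows; each row is the pose to reach, as a shift and turn from the pose commanded when the call began, along the tool's axes at that moment; what a row does not reach only later rows make up. A row lasts 1/12 s, in which the tool goes at most 41.7 mm and 7.16 degrees, less where a joint would pass 70% of its speed; a pose out of reach is approached as far as the arm can. A call with a gripper value outside its range is refused whole. "claw" is the opening, from -1 (shut) to 1 (fully open), so that 0 is half open, set as the call begins (left out, the last holds). The fingers move at their own pace and stop on an object; the grip force is fixed at half the most. Time passes only in rows, so rows that repeat a pose let the fingers close. It gives the time, the measured TCP pose, the force and the opening at its end, in the units of the state.
- ctrl.read_state(): the state, without advancing time (a new reading comes with each control period).
- vision.camera(name): name is "scene" or "top"; returns (picture, depth): 420x560x3 uint8, blue, green, red; 420x560 float32, m along the optical axis (not along the pixel's ray), 0 where there is no reading.
- vision.calibration(name): a dict with "vertical_fov" (degrees; the focal length in pixels is half the picture's height over the tangent of half this angle, whatever the lens; pixels are square), "cx", "cy" (the principal point, pixels), "pose" (4x4, takes a point from camera to world coordinates). Camera axes: x right, y up, looking along -z (the intrinsics and any distortion apply to the point x, -y, -z); pixel columns grow to the right and rows downward; lengths in m; the calibration is good to about 2 mm. A picture is of the moment at which its call begins. calibration takes no time and is no camera call.
- ticket.finish_job(): hands the job in, once; it reports no verdict.
Trained networks look in the newest picture that a camera, given by its name, has taken for a name from the list of things; names that differ only in an ending like _2 or _b are one class to them, and where a whole thing is asked for, a point or a joint stands for the part that bears it (a point fixed in the world has none). Each returns a list of dicts, best first, with "confidence" (0 to 1); they miss things now and then, are a little off and sometimes report something else, mostly with a low value. They report only what shows in the picture. A call takes as long as a camera call.
- finder.spot_in(camera, label): "uv" ([column, row] in pixels, amid what is visible of it).
- finder.silhouettes(camera, label): "mask" (420x560 bool, what is visible of it) and "uv" ([column, row] in pixels, amid what is visible of it).
- finder.landmark_of(camera, label): "uv" ([column, row] in pixels: a listed point, or the origin of a listed thing).
The state is a dict: "t": time; "joint_pos": joint angles; "qvel": joint speeds; "joint_efforts": joint torques, N m; "ee_pos": TCP position; "eef_rot": TCP orientation; "ft_force": force on the tool from outside, world axes, zero at the start; "moment": the same for the moment, N m; "finger_gap": finger opening in m.
Only numpy, scipy, OpenCV 4.12 (cv2) and the standard library are available. Lean on these libraries where they do the work, as an engineer would, in place of code of your own. Each camera call takes 0.05 s, during which the arm holds its last target.

## Working session

There is one attempt and no reset: what is moved stays moved. The work goes in short steps, Python scripts to look and compute and a tool call to move; the robot and the scene stay as the last step left them, time stands still between calls to the robot, and variables do not carry over. Pictures are saved under pics/ and viewed, and the job is handed in when it is done.

Besides the shell and the picture viewer there is one more tool, called as name(argument=value, ...), one argument or row to a line, values as JSON. drive_tool: Moves the arm, as the interface text tells. Its arguments: {"type":"object","properties":{"plan":{"type":"array","items":{"type":"array"}},"claw":{"type":"number"}},"required":["plan"]}

```bash
mkdir -p pics; ls; python3 - <<'E'
from station import ctrl, vision, ticket, finder
import cv2, numpy as np
s=ctrl.read_state(); print(s)
for n in ("scene","top"):
    im,d=vision.camera(n); cv2.imwrite(f"pics/{n}0.png",im); np.savez(f"{n}0.npz",im=im,d=d)
    c=vision.calibration(n); print(n,c)
E
```

```text
pics
{'t': 0.0, 'joint_pos': array([-1.39140907e+00,  1.31168266e-01,  1.48926209e+00,  1.07204170e-06,
        1.52298888e+00, -8.54073338e-02]), 'qvel': array([-0.00046359,  0.00111564, -0.00100554,  0.00145243, -0.00111371,
       -0.00020865]), 'joint_efforts': array([ 1.49714029e-03, -5.59842360e+01, -4.91759598e+01,  7.69302808e-02,
        3.55492299e-02, -1.22883707e-04]), 'ee_pos': array([ 0.15694385, -0.57852888,  0.21759264]), 'eef_rot': array([3.05559913, 1.56896974, 1.74959735]), 'ft_force': array([0.29911018, 0.08739159, 0.80515314]), 'moment': array([ 0.03332747, -0.01574754,  0.01450652]), 'finger_gap': 0.09292833456198404}
scene {'vertical_fov': 50.52492651659274, 'cx': 285.4889937613286, 'cy': 209.42878604323482, 'pose': array([[-0.50718427, -0.6893604 ,  0.51724884,  1.01731371],
       [ 0.86183462, -0.4040914 ,  0.30651466,  0.32764854],
       [-0.00228326,  0.60124237,  0.79906345,  0.84023981],
       [ 0.        ,  0.        ,  0.        ,  1.        ]])}
top {'vertical_fov': 54.02446662037879, 'cx': 284.61294101546224, 'cy': 211.26579199224568, 'pose': array([[-0.01837359,  0.98371505, -0.1787935 ,  0.34211804],
       [-0.99980962, -0.01690243,  0.00974826,  0.02171326],
       [ 0.00656746,  0.17893858,  0.98383833,  1.0625416 ],
       [ 0.        ,  0.        ,  0.        ,  1.        ]])}
```

View pics/scene0.png

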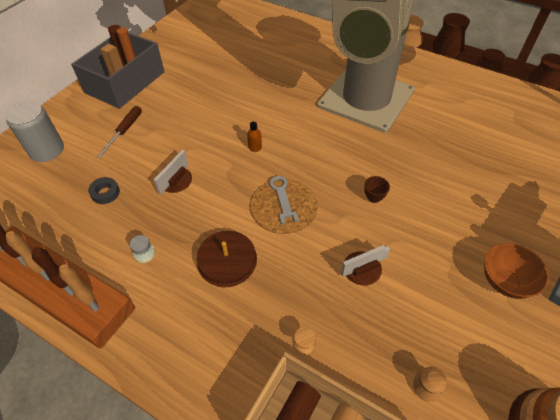

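View pics/top0.png

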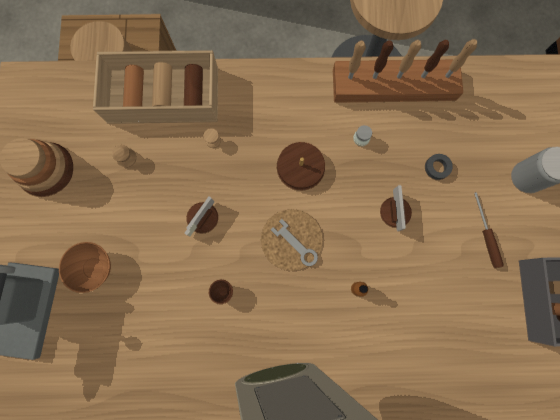

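The scene view shows the pad at (284,205) with the gauge on it (eye near (278,183)) and the stand post near (225,250). The coupons are at about (171,171) and (365,261). In the top view these are the pad (293,240), eye (309,258), post (301,162), and coupons (202,216) and (399,208).

```bash
cat > h.py <<'E'
from station import ctrl, vision, ticket, finder
import cv2, numpy as np
from scipy.spatial.transform import Rotation as Rn
def K(n,shape=(420,560)):
    c=vision.calibration(n); f=shape[0]/2/np.tan(np.radians(c["vertical_fov"]/2)); return f,c["cx"],c["cy"],np.array(c["pose"])
def ray(n,uv):
    f,cx,cy,P=K(n); d=np.array([(uv[0]-cx)/f,-(uv[1]-cy)/f,-1.0]); return P[:3,3],P[:3,:3]@d
def onz(n,uv,z):
    o,d=ray(n,uv); return o+d*(z-o[2])/d[2]
def tri(u1,u2):
    A=[];b=[]
    o1,d1=ray("scene",u1);o2,d2=ray("top",u2)
    M=np.stack([d1,-d2],1); t=np.linalg.lstsq(M,o2-o1,rcond=None)[0]
    p=o1+d1*t[0];q=o2+d2*t[1]; return (p+q)/2,np.linalg.norm(p-q)
def proj(n,p):
    f,cx,cy,P=K(n); c=P[:3,:3].T@(np.asarray(p)-P[:3,3]); return np.array([cx+f*c[0]/-c[2],cy-f*c[1]/-c[2]])
def cloud(n,d):
    f,cx,cy,P=K(n); v,u=np.mgrid[:420,:560]; X=np.stack([(u-cx)/f*d,-(v-cy)/f*d,-d],-1); return X@P[:3,:3].T+P[:3,3]
E
python3 - <<'E'
from h import *
np.set_printoptions(precision=4,suppress=True)
for n in ("scene","top"): vision.camera(n)
for l in ["gauge_center","gauge_eye","post_foot","pad_top","coupon_center","coupon_label","holder_a","blank_center"]:
    r={}
    for n in ("scene","top"):
        r[n]=finder.landmark_of(n,l)
        print(l,n,[(np.round(a["uv"],1),round(a["confidence"],2)) for a in r[n][:3]])
    for a in r["scene"][:2]:
        for b in r["top"][:2]:
            p,e=tri(a["uv"],b["uv"]); print("   ",p,e)
E
```

```text
gauge_center scene [(array([363. , 259.2]), 0.71), (array([282.2, 200.6]), 0.66)]
gauge_center top [(array([294.6, 239.5]), 0.61)]
    [ 0.4561  0.095  -0.0989] 0.22505124637112267
    [ 0.4594 -0.0126  0.007 ] 0.0011076217906358164
gauge_eye scene [(array([275.3, 181.8]), 0.7), (array([361.9, 269.6]), 0.48)]
gauge_eye top [(array([199.2, 216.1]), 0.72), (array([307.5, 254.9]), 0.62), (array([293.8, 240.3]), 0.19)]
    [0.5334 0.1174 0.2426] 0.16856756740556356
    [ 0.4211 -0.0488  0.0147] 0.009271889579670196
    [ 0.5276  0.2315 -0.0009] 0.006846124311376695
    [ 0.4227  0.0736 -0.1941] 0.26342965989566364
post_foot scene [(array([226. , 254.2]), 0.72), (array([380.3, 254.5]), 0.56)]
post_foot top [(array([301.8, 167.2]), 0.88)]
    [ 0.651  -0.0376  0.0135] 0.0030385714822687153
    [0.5918 0.1188 0.1814] 0.29129013004255394
pad_top scene [(array([280.7, 206.5]), 0.9), (array([380.2, 250.3]), 0.29)]
pad_top top [(array([290. , 238.3]), 0.77)]
    [ 0.4666 -0.0061 -0.0047] 0.010122233463209474
    [ 0.4545  0.1188 -0.0307] 0.24307327126211167
coupon_center scene [(array([363. , 2
[... 167 characters left out ...]
pon_label top [(array([198.3, 216.4]), 0.57), (array([193.9, 229.7]), 0.52)]
    [0.5109 0.2381 0.0591] 0.02749691588498429
    [0.4857 0.2448 0.0274] 0.0062440381593164345
holder_a scene [(array([177.6, 179. ]), 0.91), (array([359.6, 264.8]), 0.82), (array([365.7, 258. ]), 0.72)]
holder_a top [(array([202.3, 218.8]), 0.83), (array([395.2, 211.5]), 0.81)]
    [0.5909 0.0609 0.323 ] 0.325326447742551
    [ 0.5284 -0.2771  0.0002] 0.004521926150103045
    [0.5202 0.2227 0.0007] 0.007388668566119605
    [0.537  0.0072 0.1592] 0.47335741876151294
blank_center scene [(array([172.4, 170.3]), 0.84)]
blank_center top [(array([397.6, 207.3]), 0.61)]
    [ 0.5339 -0.2758  0.0377] 0.0009289401796878366
```

```bash
python3 - <<'E'
import cv2,numpy as np
a=np.load("scene0.npz")["im"];b=np.load("top0.npz")["im"]
def crop(im,u,v,s=4,w=50,h=37): return cv2.resize(im[v-h:v+h,u-w:u+w],None,fx=s,fy=s,interpolation=cv2.INTER_CUBIC)
cv2.imwrite("pics/c1.png",np.vstack([np.hstack([crop(a,172,172),crop(a,365,261)]),np.hstack([crop(b,398,208),crop(b,202,216)])]))
cv2.imwrite("pics/c2.png",np.vstack([np.hstack([crop(a,284,205),crop(a,225,255)]),np.hstack([crop(b,293,240),crop(b,301,165)])]))
E
```

```text
(no output)
```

View pics/c1.png

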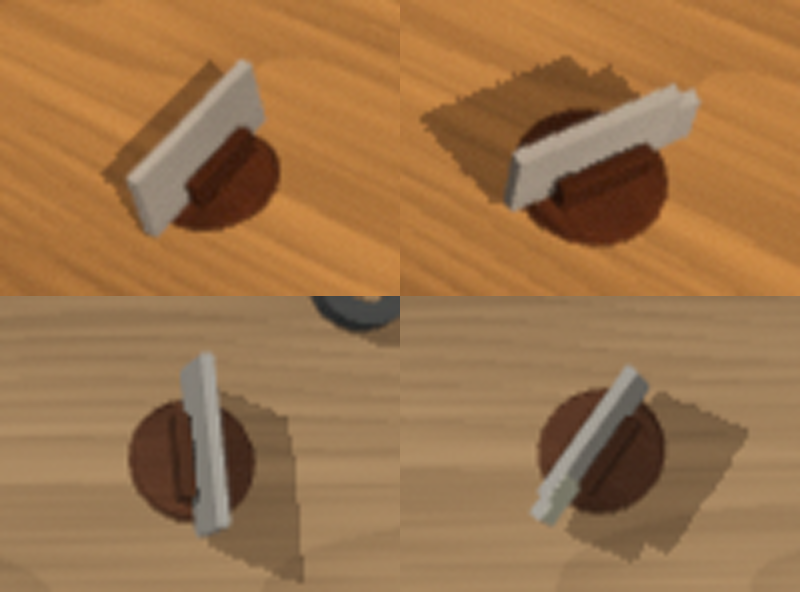

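View pics/c2.png

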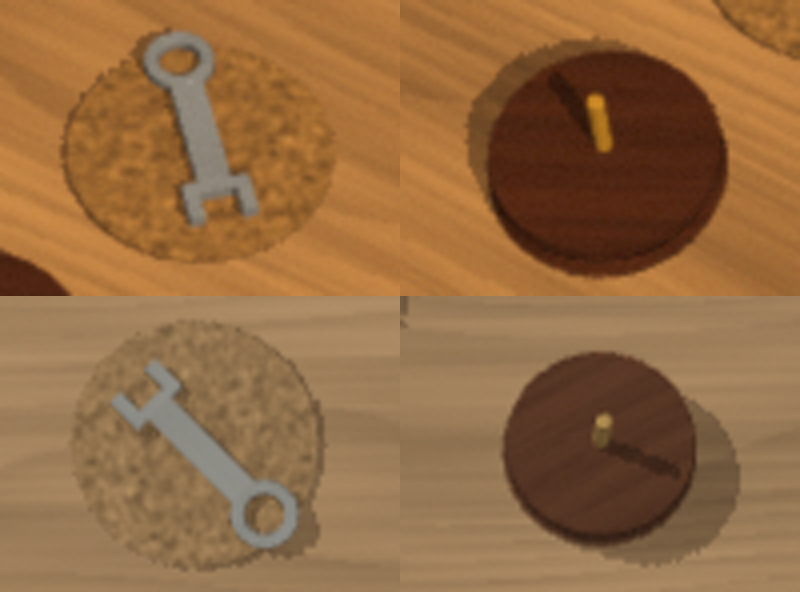

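The crops show that the notched coupon with the frosted field is the one at the scene's right, near (0.52, 0.22), and its frosted end is on the -x side. Next I take finer measurements from segmentation and depth.

```bash
python3 - <<'E'
from h import *
np.set_printoptions(precision=4,suppress=True)
print("foot",tri((226.2,255.3),(301.2,164.5)),"top",tri((224,242.6),(301.8,158.2)))
for n in ("scene","top"):
    D=np.load(n+"0.npz"); im=D["im"].astype(int); d=D["d"]; X=cloud(n,d)
    hsv=cv2.cvtColor(D["im"],cv2.COLOR_BGR2HSV)
    g=(hsv[...,1]<60)&(hsv[...,2]>90)
    for nm,c,r in (("gauge",(0.465,-0.006),0.1),("coup",(0.517,0.224),0.08),("blank",(0.532,-0.276),0.08)):
        m=g&(d>0)&(np.hypot(X[...,0]-c[0],X[...,1]-c[1])<r)
        P=X[m]; print(n,nm,len(P),"z pct",np.percentile(P[:,2],[2,25,50,75,98]),"mean",P.mean(0))
        np.save(f"{n}_{nm}.npy",P)
    # table, pad, stand heights
    for nm,c,r in (("pad",(0.465,-0.006),0.095),("stand",(0.65,-0.038),0.09)):
        m=(d>0)&(np.hypot(X[...,0]-c[0],X[...,1]-c[1])<r)
        h,e=np.histogram(X[m][:,2],bins=np.arange(-0.01,0.1,0.004)); print(n,nm,dict(zip(np.round(e[:-1],3).tolist(),h.tolist())))
    m=(d>0)&(np.hypot(X[...,0]-.65,X[...,1]+.038)<.03)&(X[...,2]>.04)
    print(n,"post pts",X[m][np.argsort(X[m][:,2])][:: max(1,m.sum()//8)])
    m=(d>0)&(np.hypot(X[...,0]-.65,X[...,1]+.038)<.09)&(abs(X[...,2]-.03)<.005)&((hsv[...,2]<110))
    P=X[m]
    if len(P)>50:
        (cx,cy),rr=cv2.minEnclosingCircle(P[:,:2].astype(np.float32)); print("stand disk",cx,cy,rr,P.mean(0))
E
```

```text
foot (array([ 0.656 , -0.0346,  0.019 ]), np.float64(9.491691184452606e-05)) top (array([ 0.6565, -0.0333,  0.071 ]), np.float64(0.0007309863070181894))
scene gauge 428 z pct [0.0081 0.0112 0.0122 0.0132 0.0152] mean [ 0.4582 -0.01    0.0121]
scene coup 523 z pct [0.0145 0.0329 0.0458 0.0573 0.0604] mean [0.5294 0.2281 0.0439]
scene blank 505 z pct [0.0137 0.0322 0.0433 0.0553 0.0599] mean [ 0.5423 -0.276   0.0422]
scene pad {-0.01: 2, -0.006: 472, -0.002: 813, 0.002: 1913, 0.006: 357, 0.01: 356, 0.014: 51, 0.018: 0, 0.022: 0, 0.026: 0, 0.03: 0, 0.034: 0, 0.038: 0, 0.042: 0, 0.046: 0, 0.05: 0, 0.054: 0, 0.058: 0, 0.062: 0, 0.066: 0, 0.07: 0, 0.074: 0, 0.078: 0, 0.082: 0, 0.086: 0, 0.09: 0, 0.094: 0}
scene stand {-0.01: 3, -0.006: 723, -0.002: 1147, 0.002: 51, 0.006: 131, 0.01: 92, 0.014: 12, 0.018: 30, 0.022: 147, 0.026: 1801, 0.03: 384, 0.034: 2, 0.038: 8, 0.042: 4, 0.046: 4, 0.05: 4, 0.054: 6, 0.058: 5, 0.062: 4, 0.066: 7, 0.07: 8, 0.074: 7, 0.078: 0, 0.082: 0, 0.086: 0, 0.09: 0, 0.094: 0}
scene post pts [[ 0.6611 -0.0287  0.0405]
 [ 0.6558 -0.0294  0.0445]
 [ 0.6628 -0.0316  0.048
[... 735 characters left out ...]
0.066: 0, 0.07: 0, 0.074: 0, 0.078: 0, 0.082: 0, 0.086: 0, 0.09: 0, 0.094: 0}
top stand {-0.01: 27, -0.006: 744, -0.002: 766, 0.002: 49, 0.006: 66, 0.01: 17, 0.014: 1, 0.018: 18, 0.022: 300, 0.026: 1184, 0.03: 219, 0.034: 2, 0.038: 2, 0.042: 2, 0.046: 1, 0.05: 2, 0.054: 2, 0.058: 3, 0.062: 0, 0.066: 4, 0.07: 10, 0.074: 0, 0.078: 0, 0.082: 0, 0.086: 0, 0.09: 0, 0.094: 0}
top post pts [[ 0.6497 -0.0353  0.0443]
 [ 0.65   -0.0298  0.0523]
 [ 0.651  -0.0296  0.0576]
 [ 0.6499 -0.0319  0.061 ]
 [ 0.6551 -0.0292  0.0696]
 [ 0.6547 -0.0341  0.0708]
 [ 0.6571 -0.0291  0.0715]
 [ 0.6515 -0.0289  0.0728]]
stand disk 0.6535536646842957 -0.032741110771894455 0.06258184462785721 [ 0.6522 -0.0328  0.0281]
```

```bash
cat > fit.py <<'E'
from h import *
from scipy.optimize import minimize
S=3
def box(x0,x1,y0,y1,z0,z1,st=0.0008):
    a=[np.arange(p,q+1e-9,st) for p,q in((x0,x1),(y0,y1),(z0,z1))]; out=[]
    for i in range(3):
        j,k=[t for t in range(3) if t!=i]
        A,B=np.meshgrid(a[j],a[k],indexing="ij")
        for v in ((x0,x1),(y0,y1),(z0,z1))[i]:
            P=np.zeros((A.size,3));P[:,i]=v;P[:,j]=A.ravel();P[:,k]=B.ravel();out.append(P)
    return np.vstack(out)
def gauge():  # frame: gauge_center
    st=.0006; x,y=np.meshgrid(np.arange(-.08,.07,st),np.arange(-.025,.025,st)); x=x.ravel();y=y.ravel()
    r=np.hypot(x+.053,y); m=((r<.022)&(r>.013))|((abs(y)<.010)&(x>-.036)&(x<.044))|((abs(y)<.020)&(x>.042)&(x<.067)&~((abs(y)<.011)&(x>.051)))
    m&=r>.013
    return np.vstack([np.c_[x[m],y[m],np.full(m.sum(),z)] for z in np.linspace(-.004,.004,9)])
def coupon(notch=True):
    P=box(-.055,.055,-.004,.004,-.025,.025)
    if notch: P=P[~((P[:,0]>.041)&(P[:,2]>.011))]
    return P
def cheeks(): # frame: coupon center (z=.035 world)
    return np.vstack([box(-.028,.028,.0055,.0155,-.025,-.005),box(-.028,.028,-.0155,-.0055,-.025,-.005)])
def render(n,parts,roi):
    """parts: list of (world points,label); returns label map in roi (u0,v0,u1,v1) at S x"""
    f,cx,cy,P=K(n); u0,v0,u1,v1=roi; W=(u1-u0)*S;H=(v1-v0)*S
    pts=np.vstack([p for p,_ in parts]);lab=np.concatenate([np.full(len(p),l) for p,l in parts])
    c=(pts-P[:3,3])@P[:3,:3]; u=cx+f*c[:,0]/-c[:,2]; v=cy-f*c[:,1]/-c[:,2]
    iu=np.round((u-u0+.5)*S-.5).astype(int);iv=np.round((v-v0+.5)*S-.5).astype(int)
    ok=(iu>=0)&(iv>=0)&(iu<W)&(iv<H); o=np.argsort(c[:,2][ok]) # far first
    img=np.zeros((H,W),np.uint8); img[iv[ok][o],iu[ok][o]]=lab[ok][o]
    return img
def target(m,roi):
    u0,v0,u1,v1=roi
    return cv2.resize(m[v0:v1,u0:u1].astype(np.float32),None,fx=S,fy=S,interpolation=cv2.INTER_LINEAR)
def place(P,x,y,z,yaw): return P@Rn.from_euler("z",yaw).as_matrix().T+[x,y,z]
def fitit(n,t,roi,mk,x0,dx):
    def loss(x):
        r=(render(n,mk(x),roi)==1).astype(np.float32)
        r=cv2.GaussianBlur(r,(0,0),S*.5); return np.abs(r-t).sum()/t.sum()
    x0=np.array(x0);sim=np.vstack([x0]+[x0+np.eye(len(x0))[i]*dx[i] for i in range(len(x0))])
    r=minimize(loss,x0,method="Nelder-Mead",options=dict(initial_simplex=sim,xatol=1e-4,fatol=1e-4,maxiter=150)); return r.x,r.fun
E
cat > m1.py <<'E'
from fit import *
np.set_printoptions(precision=4,suppress=True)
G=gauge();C=coupon();B=coupon(False);Ck=cheeks()
for n in ("scene","top"):
    D=np.load(n+"0.npz");hsv=cv2.cvtColor(D["im"],cv2.COLOR_BGR2HSV)
    roi=(245,170,325,245) if n=="scene" else (255,200,335,280)
    m=hsv[...,1]<75
    t=target(m&(hsv[...,2]>90),roi)
    e=(.418,-.05);best=min((fitit(n,t,roi,lambda x:[(place(G,x[0],x[1],.010,x[2]),1)],(.458,-.012,w),(.006,.006,.15)) for w in (.7,.9)),key=lambda q:q[1])
    print(n,"gauge",*best, "eye",best[0][:2]-.053*np.array([np.cos(best[0][2]),np.sin(best[0][2])]))
    for nm,M,c,r2 in (("coupon",C,(.517,.224),{"scene":(330,230,400,300),"top":(170,185,235,250)}),("blank",B,(.532,-.277),{"scene":(140,140,205,205),"top":(365,175,430,240)})):
        t=target((hsv[...,1]<75)&(hsv[...,2]>100),r2[n])
        best=min((fitit(n,t,r2[n],lambda x:[(place(M,x[0],x[1],.035,x[2]),1),(place(Ck,x[0],x[1],.035,x[2]),2)],(*c,w),(.006,.006,.2)) for w in np.arange(-3.1,3.1,.5)),key=lambda q:q[1])
        print(n,nm,*best,np.degrees(best[0][2]))
E
python3 m1.py
```

```text
scene gauge [ 0.4575 -0.0107  0.7597] 0.21944677829742432 eye [ 0.4191 -0.0472]
scene coupon [ 0.5251  0.229  -3.7331] 0.14227207005023956 -213.89222065666013Traceback (most recent call last):
  File "m1.py", line 13, in <module>
    best=min((fitit(n,t,r2[n],lambda x:[(place(M,x[0],x[1],.035,x[2]),1),(place(Ck,x[0],x[1],.035,x[2]),2)],(*c,w),(.006,.006,.2)) for w in np.arange(-3.1,3.1,.5)),key=lambda q:q[1])
  File "m1.py", line 13, in <genexpr>
    best=min((fitit(n,t,r2[n],lambda x:[(place(M,x[0],x[1],.035,x[2]),1),(place(Ck,x[0],x[1],.035,x[2]),2)],(*c,w),(.006,.006,.2)) for w in np.arange(-3.1,3.1,.5)),key=lambda q:q[1])
              ~~~~~^^^^^^^^^^^^^^^^^^^^^^^^^^^^^^^^^^^^^^^^^^^^^^^^^^^^^^^^^^^^^^^^^^^^^^^^^^^^^^^^^^^^^^^^^^^^^^^^^^^^^^^^^^^^^^^
  File "fit.py", line 41, in fitit
    r=minimize(loss,x0,method="Nelder-Mead",options=dict(initial_simplex=sim,xatol=1e-4,fatol=1e-4,maxiter=150)); return r.x,r.fun
    res = _minimize_neldermead(fun, x0, args, callback, bounds=bounds,
                               **options)
    fxe = func(xe)
    fx = function(np.copy(x), *(wrapper_args + args))
  File "fit.py", line 38, in loss
    r=(render(n,mk(x),roi)==1).astype(np.float32)
       ~~~~~~^^^^^^^^^^^^^
  File "fit.py", line 25, in render
    f,cx,cy,P=K(n); u0,v0,u1,v1=roi; W=(u1-u0)*S;H=(v1-v0)*S
              ~^^^
  File "h.py", line 5, in K
    c=vision.calibration(n); f=shape[0]/2/np.tan(np.radians(c["vertical_fov"]/2)); return f,c["cx"],c["cy"],np.array(c["pose"])
ValueError: time passes only in moves, steps and waits
```

```bash
python3 - <<'E'
s=open("h.py").read()
s=s.replace("def K(n","_c={}\ndef K(n,shape=0):\n    if n not in _c: _c[n]=_K(n)\n    return _c[n]\ndef _K(n",1)
open("h.py","w").write(s)
s=open("m1.py").read().replace("np.arange(-3.1,3.1,.5)","((-.6,2.55) if nm=='coupon' else (0,-.3,.3))")
open("m1.py","w").write(s)
E
time python3 m1.py
```

```text
scene gauge [ 0.4575 -0.0107  0.7597] 0.21944677829742432 eye [ 0.4191 -0.0472]
scene coupon [0.5245 0.2294 2.552 ] 0.14212027192115784 146.21916173180244
scene blank [ 0.537  -0.2773  0.0407] 0.10015816241502762 2.3345941848915612
top gauge [ 0.4521 -0.0115  0.7581] 0.09397266805171967 eye [ 0.4137 -0.048 ]
top coupon [ 0.5216  0.2292 -0.5464] 0.2738047242164612 -31.303798016717572
top blank [ 0.5324 -0.2788  0.0277] 0.11160065233707428 1.586199172077263
real	0m21.086s
user	0m22.833s
sys	0m7.401s
```

```bash
cat > mv.py <<'E'
from h import *
np.set_printoptions(precision=4,suppress=True)
def Rst(s): return Rn.from_euler("xyz",s["eef_rot"])
def down(a,tilt=0):
    x=np.array([0,0,-1.]);z=np.array([np.cos(a),np.sin(a),0]);return Rn.from_matrix(np.stack([x,np.cross(z,x),z],1))
def rel(p,R,s=None):
    s=s or ctrl.read_state(); R0=Rst(s); return R0.inv().apply(np.array(p)-s["ee_pos"]),(R0.inv()*R).as_rotvec()
E
python3 - <<'E'
from mv import *
s=ctrl.read_state(); R=Rst(s).as_matrix(); print(s["t"]);print(R)
print("jaw yaw",np.degrees(np.arctan2(R[1,2],R[0,2])))
for a in (.759+np.pi/2,.759-np.pi/2):
    print(a,rel((.455,-.011,.12),down(a)))
fs=(226.2,255.3);ft=(301.2,164.5)
print(onz("scene",fs,.03),onz("top",ft,.03),onz("scene",(224,242.6),.075),onz("top",(301.8,158.2),.075))
E
```

```text
1.0
[[-0.      0.9651  0.2617]
 [ 0.      0.2617 -0.9651]
 [-1.      0.     -0.    ]]
jaw yaw -74.8267658501851
2.3297963267948965 (array([ 0.0986,  0.4362, -0.4703]), array([ 2.6474, -0.    ,  0.    ]))
-0.8117963267948966 (array([ 0.0986,  0.4362, -0.4703]), array([-0.4942, -0.    , -0.    ]))
[ 0.6609 -0.0298  0.03  ] [ 0.6527 -0.0339  0.03  ] [ 0.6583 -0.0311  0.075 ] [ 0.6554 -0.0334  0.075 ]
```

drive_tool(
  plan=[
    [[0,0.436,-0.47],[-0.494,0,0]],
    [[0,0.436,-0.47],[-0.494,0,0]],
    [[0,0.436,-0.47],[-0.494,0,0]],
    [[0,0.436,-0.47],[-0.494,0,0]],
    [[0,0.436,-0.47],[-0.494,0,0]],
    [[0,0.436,-0.47],[-0.494,0,0]],
    [[0,0.436,-0.47],[-0.494,0,0]],
    [[0,0.436,-0.47],[-0.494,0,0]],
    [[0,0.436,-0.47],[-0.494,0,0]],
    [[0,0.436,-0.47],[-0.494,0,0]],
    [[0,0.436,-0.47],[-0.494,0,0]],
    [[0,0.436,-0.47],[-0.494,0,0]],
    [[0,0.436,-0.47],[-0.494,0,0]],
    [[0,0.436,-0.47],[-0.494,0,0]],
    [[0,0.436,-0.47],[-0.494,0,0]],
    [[0,0.436,-0.47],[-0.494,0,0]],
    [[0.05,0.436,-0.47],[-0.494,0,0]],
    [[0.09,0.436,-0.47],[-0.494,0,0]],
    [[0.12,0.436,-0.47],[-0.494,0,0]],
    [[0.12,0.436,-0.47],[-0.494,0,0]],
  ],
  claw=0.2,
)

```text
t: 2.67
ee_pos: [0.4492, -0.0103, 0.091]
eef_rot: [-2.465, 1.559, 3.007]
ft_force: [-1.4, -0.2, -0.4]
finger_gap: 0.0558
```

```bash
python3 - <<'E'
from mv import *
s=ctrl.read_state();print(s["ee_pos"],s["qvel"],Rst(s).as_matrix())
for n in ("scene","top"):
    im,d=vision.camera(n); cv2.imwrite(f"pics/{n}1.png",im); np.savez(f"{n}1.npz",im=im,d=d)
s=ctrl.read_state();print(s["ee_pos"]);R=Rst(s)
for q in ([0,0,.028],[0,0,-.028],[0,0,0]): print(proj("scene",s["ee_pos"]+R.apply(q)),proj("top",s["ee_pos"]+R.apply(q)))
a=np.load("scene1.npz")["im"];b=np.load("top1.npz")["im"]
def crop(im,u,v,s=4,w=50,h=74): return cv2.resize(im[v-h:v+h,u-w:u+w],None,fx=s,fy=s,interpolation=cv2.INTER_CUBIC)
cv2.imwrite("pics/c3.png",np.hstack([crop(a,284,175),crop(b,293,230)]))
E
```

```text
[ 0.4492 -0.0103  0.091 ] [-0.0087 -0.0565 -0.0937 -0.0002  0.1411 -0.0003] [[-0.0122  0.7251  0.6885]
 [ 0.0016  0.6886 -0.7252]
 [-0.9999 -0.0077 -0.0096]]
[ 0.4537 -0.0112  0.0983]
[271.1242 175.8748] [303.4529 229.4367]
[295.7103 171.5368] [286.5613 246.0353]
[283.463  173.6977] [295.0394 237.7042]
```

View pics/c3.png

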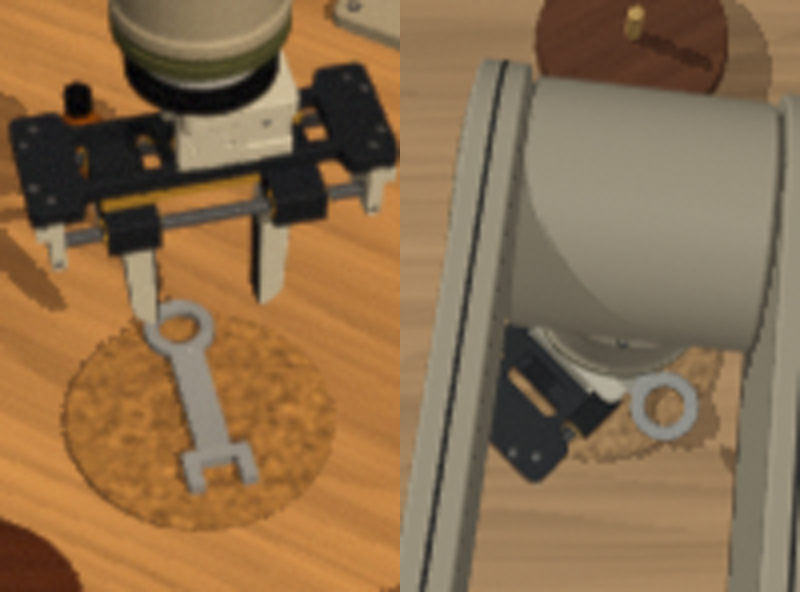

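```bash
python3 - <<'E'
from mv import *
n="scene"; im,d=vision.camera(n); np.savez("scene2.npz",im=im,d=d); s=ctrl.read_state(); print(s["ee_pos"],s["finger_gap"])
R=Rst(s);X=cloud(n,d);L=R.inv().apply((X.reshape(-1,3)-s["ee_pos"])).reshape(X.shape)
m=(d>0)&(X[...,2]>.05)&(L[...,0]>-.035)&(abs(L[...,2])<.08)&(abs(L[...,1])<.05)
cv2.imwrite("pics/c4.png",cv2.resize(np.where(m[...,None],(0,0,255),im).astype(np.uint8)[120:240,210:350],None,fx=5,fy=5))
for sg in (1,-1):
    P=L[m&(sg*L[...,2]>0)]; print(len(P)); 
    for k in range(3): print(k,np.percentile(P[:,k],[0,5,25,50,75,95,100]))
    v,u=np.nonzero(m&(sg*L[...,2]>0)); print("uv tip",u.min(),u.max(),v.max())
E
```

```text
[ 0.4556 -0.0115  0.1004] 0.05589808136247416
83
0 [-0.0348 -0.0337 -0.0263 -0.018  -0.0094  0.0009  0.0029]
1 [-0.0049  0.0041  0.0081  0.0092  0.0102  0.0111  0.0117]
2 [0.0275 0.0282 0.031  0.035  0.0391 0.042  0.0431]
uv tip 263 271 180
99
0 [-0.0345 -0.0324 -0.0255 -0.0172 -0.0072  0.0012  0.0049]
1 [-0.01   -0.0071  0.0069  0.0084  0.0095  0.0109  0.0122]
2 [-0.0436 -0.0427 -0.0382 -0.0334 -0.0297 -0.0288 -0.0283]
uv tip 295 303 175
```

View pics/c4.png

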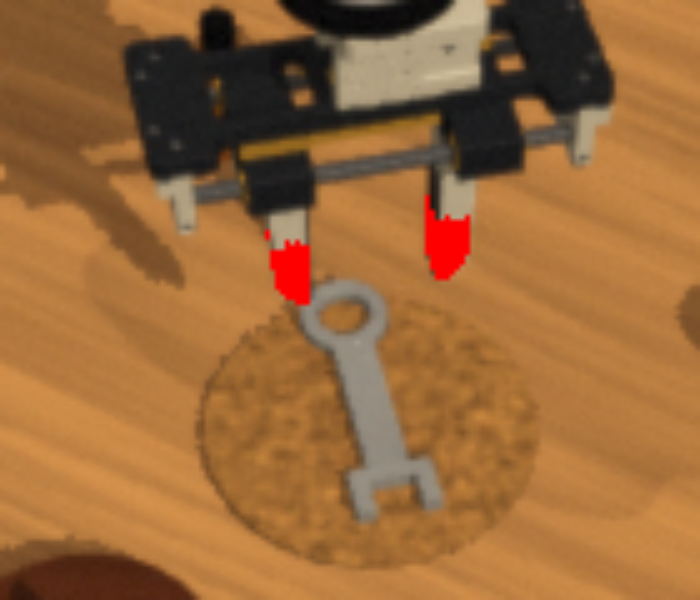

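drive_tool(
  plan=[
    [[0.04,0,0],[0,0,0]],
    [[0.07,0,0],[0,0,0]],
    [[0.085,0,0],[0,0,0]],
    [[0.0915,0,0],[0,0,0]],
    [[0.0915,0,0],[0,0,0]],
    [[0.0915,0,0],[0,0,0]],
    [[0.0915,0,0],[0,0,0]],
  ],
)

```text
t: 3.4
ee_pos: [0.4573, -0.0117, 0.0098]
eef_rot: [0.686, 1.566, -0.126]
ft_force: [0.9, 0.2, 0.9]
finger_gap: 0.0558
```

drive_tool(
  plan=[
    [[0,0,0],[0,0,0]],
    [[0,0,0],[0,0,0]],
    [[0,0,0],[0,0,0]],
    [[0,0,0],[0,0,0]],
    [[0,0,0],[0,0,0]],
    [[0,0,0],[0,0,0]],
    [[0,0,0],[0,0,0]],
  ],
  claw=-1,
)

```text
t: 3.98
ee_pos: [0.4548, -0.0114, 0.0071]
eef_rot: [-2.419, 1.571, 3.052]
ft_force: [-0.1, 0.2, 0.9]
finger_gap: 0.0195
```

drive_tool(
  plan=[
    [[-0.01,0,0],[0,0,0]],
    [[-0.04,0,0],[0,0,0]],
    [[-0.08,0,0],[0,0,0]],
    [[-0.11,0,0],[0,0,0]],
    [[-0.12,0,0],[0,0,0]],
    [[-0.12,0,0],[0,0,0]],
    [[-0.12,0,0],[0,0,0]],
    [[-0.12,0,0],[0,0,0]],
  ],
)

```text
t: 4.65
ee_pos: [0.4533, -0.0111, 0.1248]
eef_rot: [-2.471, 1.567, 3.0]
ft_force: [-0.0, -0.1, -2.2]
finger_gap: 0.0195
```

```bash
cat > m2.py <<'E'
from mv import *
from fit import *
import sys
tag=sys.argv[1]; zoff=float(sys.argv[2]) # gauge centre height above TCP
G=gauge(); s=ctrl.read_state(); n="scene"
im,d=vision.camera(n); cv2.imwrite(f"pics/scene{tag}.png",im); np.savez(f"scene{tag}.npz",im=im,d=d); s=ctrl.read_state()
p=s["ee_pos"];R=Rst(s);print(s["t"],p,s["finger_gap"],R.as_matrix().round(3).tolist())
zz=R.as_matrix()[:,2]; w=np.arctan2(zz[1],zz[0])+np.pi/2
c=proj(n,p).astype(int); print("tcp uv",c)
cv2.imwrite(f"pics/crop{tag}.png",cv2.resize(im[max(0,c[1]-60):c[1]+60,max(0,c[0]-75):c[0]+75],None,fx=5,fy=5,interpolation=cv2.INTER_CUBIC))
E
python3 m2.py 3 .003
```

```text
4.7 [ 0.453  -0.0111  0.1245] 0.019623766262836875 [[-0.004, 0.726, 0.688], [0.001, 0.688, -0.726], [-1.0, -0.003, -0.003]]
tcp uv [283 165]
```

View pics/crop3.png

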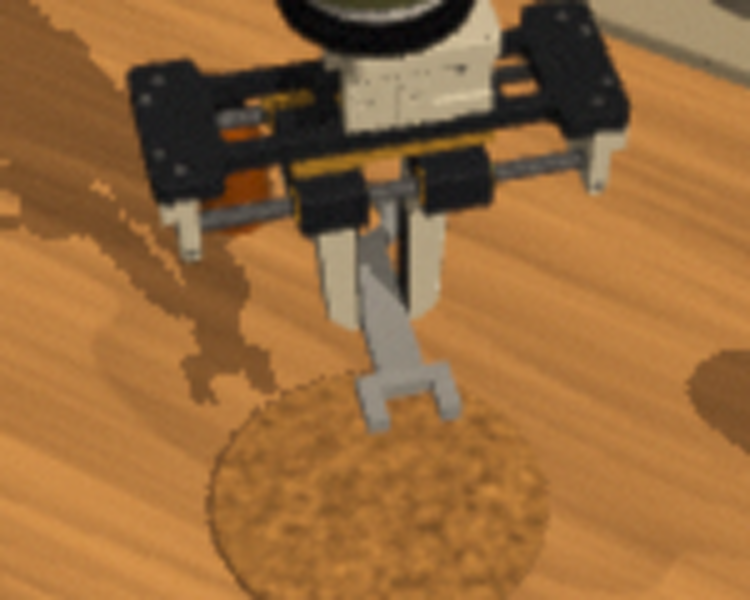

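The crop shows the gauge held across the shank, with the fork toward the camera at about crop (410,390). I check its pitch from depth.

```bash
cat > pitch.py <<'E'
from mv import *
import sys
def gpts(tag,s,n="scene"):
    D=np.load(f"{n}{tag}.npz");im=D["im"];d=D["d"];X=cloud(n,d);hsv=cv2.cvtColor(im,cv2.COLOR_BGR2HSV)
    R=Rst(s);L=R.inv().apply((X.reshape(-1,3)-s["ee_pos"])).reshape(X.shape)
    # tool: x down, y = along shank, z jaw
    m=(d>0)&(hsv[...,1]<75)&(abs(L[...,2])<.03)&(abs(L[...,1])<.09)&(L[...,0]>-.06)&(L[...,0]<.05)
    return L[m]
if __name__=="__main__":
    s=ctrl.read_state();P=gpts(sys.argv[1],s)
    for a in np.arange(-.08,.08,.01):
        q=P[(P[:,1]>=a)&(P[:,1]<a+.01)]
        if len(q)>3: print(round(a,3),len(q),"x med",np.median(q[:,0]).round(4),"min/max",np.percentile(q[:,0],[10,90]).round(4),"z",np.percentile(q[:,2],[3,97]).round(4))
E
python3 pitch.py 3
```

```text
-0.06 7 x med -0.0046 min/max [-0.0064 -0.0038] z [-0.0179 -0.0126]
-0.05 9 x med -0.0045 min/max [-0.0064 -0.0026] z [-0.0162 -0.0108]
-0.04 20 x med -0.0045 min/max [-0.0067 -0.003 ] z [-0.0139  0.0001]
-0.03 21 x med -0.0049 min/max [-0.0069 -0.0038] z [-0.008   0.0029]
-0.02 21 x med -0.0053 min/max [-0.0064 -0.0037] z [-0.0075  0.0047]
-0.01 36 x med -0.0061 min/max [-0.0456 -0.0039] z [-0.0096  0.0071]
-0.0 137 x med -0.0252 min/max [-0.0544 -0.0045] z [-0.0225  0.0247]
0.01 182 x med -0.0293 min/max [-0.0541 -0.0051] z [-0.022   0.0249]
0.02 32 x med -0.0058 min/max [-0.0086 -0.004 ] z [-0.0074  0.0105]
0.03 32 x med -0.0055 min/max [-0.0067 -0.0041] z [-0.0078  0.0105]
0.04 59 x med -0.0054 min/max [-0.007  -0.0037] z [-0.0177  0.0191]
0.05 56 x med -0.0046 min/max [-0.0071 -0.0015] z [-0.0177  0.0199]
0.06 41 x med -0.0045 min/max [-0.0074 -0.0011] z [-0.0178  0.0202]
```

```bash
python3 - <<'E'
from mv import *
from pitch import gpts
s=ctrl.read_state();P=gpts("3",s);q=P[P[:,1]>.045]
print("fork y max",np.sort(q[:,1])[-12:], "jaw axis offset",np.percentile(q[:,2],[1,99]))
print(s["ee_pos"],rel((.6195,.005,.125),down(np.radians(43.5)),s))
E
```

```text
fork y max [0.0676 0.0677 0.0677 0.0681 0.0681 0.0686 0.0686 0.0687 0.0687 0.0689
 0.069  0.0699] jaw axis offset [-0.0182  0.0206]
[ 0.453  -0.0111  0.1245] (array([-0.0012,  0.1319,  0.1028]), array([-1.5712, -0.0048, -0.0006]))
```

drive_tool(
  plan=[
    [[0,0.02,0.016],[-0.12,0,0]],
    [[0,0.04,0.031],[-0.24,0,0]],
    [[0,0.06,0.047],[-0.36,0,0]],
    [[0,0.08,0.062],[-0.48,0,0]],
    [[0,0.1,0.078],[-0.6,0,0]],
    [[0,0.12,0.094],[-0.72,0,0]],
    [[0,0.132,0.103],[-0.84,0,0]],
    [[0,0.132,0.103],[-0.96,0,0]],
    [[0,0.132,0.103],[-1.08,0,0]],
    [[0,0.132,0.103],[-1.2,0,0]],
    [[0,0.132,0.103],[-1.32,0,0]],
    [[0,0.132,0.103],[-1.44,0,0]],
    [[0,0.132,0.103],[-1.571,0,0]],
    [[0,0.132,0.103],[-1.571,0,0]],
    [[0,0.132,0.103],[-1.571,0,0]],
    [[0,0.132,0.103],[-1.571,0,0]],
    [[0,0.132,0.103],[-1.571,0,0]],
  ],
)

```text
t: 6.12
ee_pos: [0.6211, 0.0048, 0.1263]
eef_rot: [2.298, 1.57, 3.054]
ft_force: [1.0, -0.4, -2.9]
finger_gap: 0.0192
```

```bash
python3 m2.py 4 .003; python3 pitch.py 4
```

```text
6.1667 [0.6212 0.0048 0.1266] 0.01943707625694607 [[-0.001, -0.686, 0.727], [0.0, 0.727, 0.686], [-1.0, 0.001, -0.001]]
tcp uv [246 222]
-0.08 24 x med -0.0047 min/max [-0.0062 -0.0021] z [-0.0058  0.0146]
-0.07 66 x med -0.0045 min/max [-0.0061 -0.0017] z [-0.0141  0.0207]
-0.06 47 x med -0.0042 min/max [-0.0066 -0.0011] z [-0.017   0.0235]
-0.05 55 x med -0.0045 min/max [-0.0064 -0.0022] z [-0.0147  0.0224]
-0.04 30 x med -0.0046 min/max [-0.0063 -0.0018] z [-0.011  0.017]
0.04 9 x med -0.0031 min/max [-0.0052 -0.0011] z [-0.0095  0.0217]
0.05 55 x med -0.005 min/max [-0.0063  0.0001] z [-0.0173  0.0215]
0.06 28 x med -0.0049 min/max [-0.0064 -0.    ] z [-0.0184  0.0213]
```

View pics/crop4.png

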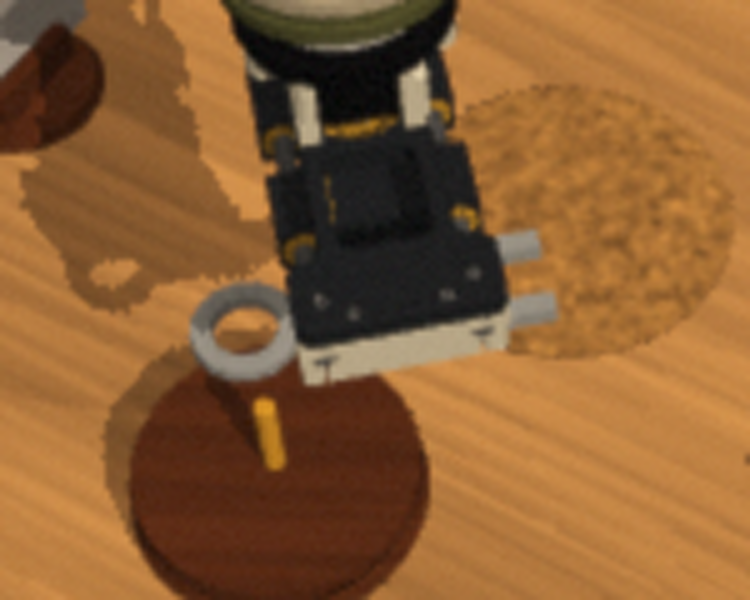

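```bash
cat > m3.py <<'E'
from mv import *
from fit import *
import sys
tag=sys.argv[1]
D=np.load(f"scene{tag}.npz");hsv=cv2.cvtColor(D["im"],cv2.COLOR_BGR2HSV);s=ctrl.read_state();p=s["ee_pos"];R=Rst(s)
e=p+R.apply([-.001,-.053,0]);uv=proj("scene",e);print("pred eye",e,"uv",uv)
G=gauge();G=G[np.hypot(G[:,0]+.053,G[:,1])<.0221]+[.053,0,0]; 
c=uv.astype(int);roi=(c[0]-14,c[1]-14,c[0]+10,c[1]+16)
t=target((hsv[...,1]<75)&(hsv[...,2]>70),roi)
x,f=fitit("scene",t,roi,lambda x:[(place(G,x[0],x[1],e[2],0),1)],e[:2],(.005,.005));print("scene eye",x,f,"bias",x-e[:2], "tool",R.inv().apply([*(x-e[:2]),0]))
cv2.imwrite("pics/t.png",np.hstack([t*255,(render("scene",[(place(G,*x,e[2],0),1)],roi)==1)*255]))
for q in ((223.6,242.8),):print("post top scene",onz("scene",q,.075))
E
python3 m3.py 4
python3 - <<'E'
import sys; sys.path.insert(0,".")
from mv import *
# post axis fit in the scene image: project a post at candidate positions, compare with brass colour mask
from fit import *
for n,roi in (("scene",(214,234,240,264)),("top",(290,150,315,175))):
    D=np.load(f"{n}0.npz");im=D["im"];hsv=cv2.cvtColor(im,cv2.COLOR_BGR2HSV)
    m=(hsv[...,2]>100) if n=="scene" else (hsv[...,2]>85)
    m[:, :]&=True
    a=np.linspace(0,2*np.pi,60);zz=np.arange(.03,.0751,.0006)
    side=np.vstack([np.c_[.005*np.cos(a),.005*np.sin(a),np.full(60,z)] for z in zz]); 
    r,aa=np.meshgrid(np.arange(0,.005,.0006),a);cap=np.c_[(r*np.cos(aa)).ravel(),(r*np.sin(aa)).ravel(),np.full(r.size,.075)]
    P=np.vstack([side,cap]);t=target(m,roi)
    x,f=fitit(n,t,roi,lambda x:[(P+[x[0],x[1],0],1)],(.656,-.033),(.004,.004));print(n,"post",x,f)
E
```

```text
pred eye [ 0.6576 -0.0338  0.1276] uv [220.0271 227.1449]
scene eye [ 0.6585 -0.0329] 0.30464664101600647 bias [0.0008 0.0009] tool [-0.      0.0001  0.0012]
post top scene [ 0.6591 -0.0315  0.075 ]
scene post [ 0.6578 -0.0331] 0.22556093335151672
top post [ 0.6557 -0.0324] 0.8755888342857361[ WARN:0@0.447] global loadsave.cpp:1063 imwrite_ Unsupported depth image for selected encoder is fallbacked to CV_8U.
```

drive_tool(
  plan=[
    [[0.03,0,0],[0,0,0]],
    [[0.05,0,0],[0,0,0]],
    [[0.06,0,0],[0,0,0]],
    [[0.07,0,0],[0,0,0]],
    [[0.07,0,0],[0,0,0]],
  ],
)

```text
t: 6.58
ee_pos: [0.6201, 0.0048, 0.0549]
eef_rot: [2.308, 1.567, 3.066]
ft_force: [-0.7, -0.0, -2.3]
finger_gap: 0.0199
```

```bash
python3 m2.py 5 .003; python3 pitch.py 5
```

```text
6.6333 [0.6209 0.0048 0.0564] 0.019373218507343644 [[-0.002, -0.688, 0.726], [0.0, 0.726, 0.688], [-1.0, 0.001, -0.001]]
tcp uv [249 241]
-0.08 20 x med -0.0025 min/max [-0.0044 -0.0009] z [-0.0099  0.0129]
-0.07 60 x med -0.003 min/max [-0.0048 -0.0002] z [-0.0137  0.0206]
-0.06 40 x med -0.0027 min/max [-0.0047 -0.0004] z [-0.0187  0.0228]
-0.05 49 x med -0.0031 min/max [-0.0046 -0.0012] z [-0.0171  0.0216]
-0.04 34 x med -0.003 min/max [-0.0058 -0.0011] z [-0.0126  0.0165]
0.04 16 x med -0.0041 min/max [-0.0062 -0.0006] z [-0.017   0.0218]
0.05 48 x med -0.0029 min/max [-0.0053  0.0006] z [-0.0162  0.0211]
0.06 27 x med -0.0034 min/max [-0.0054 -0.0009] z [-0.0185  0.0215]
```

View pics/crop5.png

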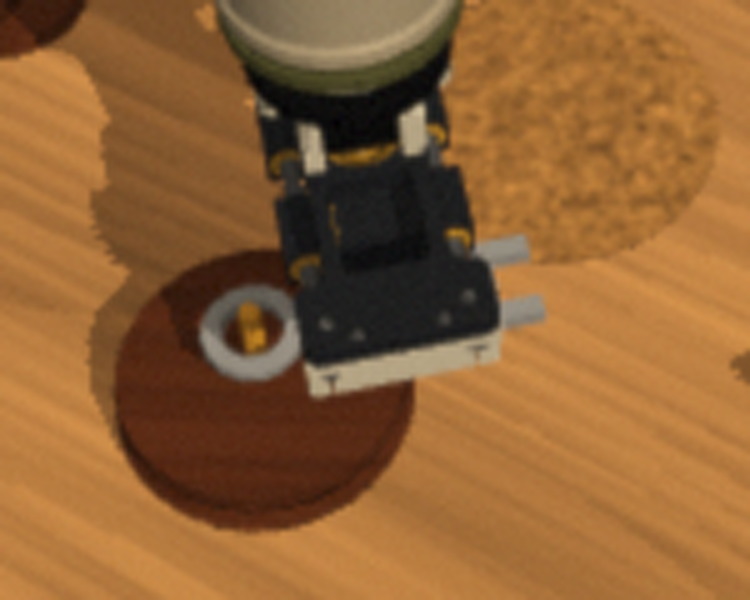

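The post stands inside the ring at crop (250,325), centred. I lower the gauge the rest of the way.

drive_tool(
  plan=[
    [[0.012,0,0],[0,0,0]],
    [[0.02,0,0],[0,0,0]],
    [[0.0235,0,0],[0,0,0]],
    [[0.0235,0,0],[0,0,0]],
    [[0.0235,0,0],[0,0,0]],
    [[0.0235,0,0],[0,0,0]],
  ],
)

```text
t: 7.13
ee_pos: [0.6218, 0.0047, 0.0341]
eef_rot: [-0.841, 1.57, -0.082]
ft_force: [-0.7, 0.1, -2.0]
finger_gap: 0.0193
```

drive_tool(
  plan=[
    [[0,0,0],[0,0,0]],
    [[0,0,0],[0,0,0]],
    [[0,0,0],[0,0,0]],
    [[0,0,0],[0,0,0]],
    [[0,0,0],[0,0,0]],
  ],
  claw=0.0,
)

```text
t: 7.55
ee_pos: [0.6218, 0.0047, 0.034]
eef_rot: [-0.802, 1.57, -0.043]
ft_force: [0.2, -0.8, -0.6]
finger_gap: 0.0451
```

```bash
python3 m2.py 6 .003; python3 pitch.py 6
```

```text
7.6 [0.6217 0.0047 0.0339] 0.04608115034158849 [[0.0, -0.688, 0.726], [0.0, 0.726, 0.688], [-1.0, -0.0, 0.0]]
tcp uv [249 247]
-0.08 21 x med -0.002 min/max [-0.0039 -0.0006] z [-0.0072  0.0149]
-0.07 57 x med -0.0022 min/max [-0.0044  0.0003] z [-0.014   0.0217]
-0.06 23 x med -0.0017 min/max [-0.004  0.002] z [0.0024 0.0233]
-0.05 48 x med -0.0019 min/max [-0.0039  0.0012] z [-0.0163  0.0222]
-0.04 24 x med -0.0022 min/max [-0.0032 -0.0008] z [-0.0107  0.0161]
-0.01 12 x med -0.046 min/max [-0.0503 -0.0403] z [-0.0223 -0.0195]
-0.0 11 x med -0.0469 min/max [-0.0492 -0.0406] z [-0.0221 -0.0204]
0.04 13 x med -0.0027 min/max [-0.0041 -0.0007] z [-0.0173  0.0207]
0.05 44 x med -0.002 min/max [-0.004   0.0024] z [-0.0165  0.0217]
0.06 23 x med -0.0016 min/max [-0.0038  0.0004] z [-0.0174  0.022 ]
```

View pics/crop6.png

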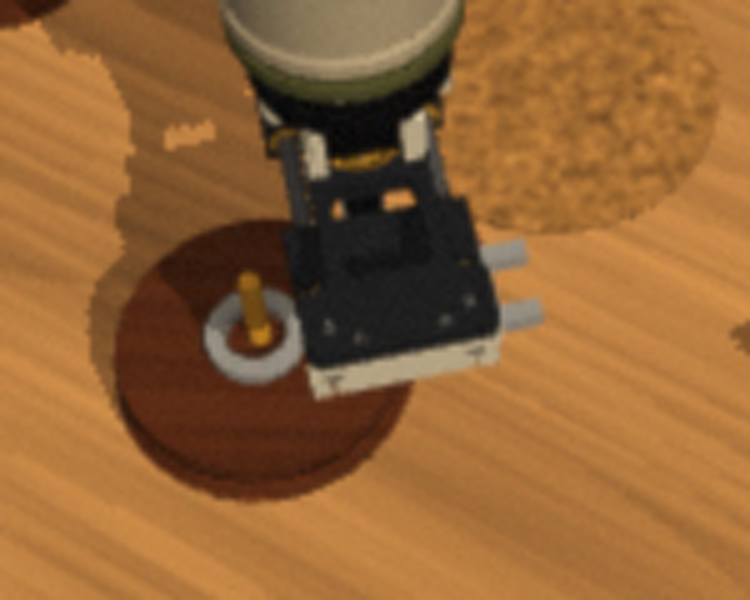

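The gauge lies flat with the post through its eye, and the fingers are open. I retreat straight up and check.

drive_tool(
  plan=[
    [[-0.02,0,0],[0,0,0]],
    [[-0.06,0,0],[0,0,0]],
    [[-0.1,0,0],[0,0,0]],
    [[-0.14,0,0],[0,0,0]],
    [[-0.16,0,0],[0,0,0]],
    [[-0.16,0,0],[0,0,0]],
  ],
)

```text
t: 8.1
ee_pos: [0.6251, 0.0045, 0.2015]
eef_rot: [-0.832, 1.559, -0.073]
ft_force: [0.9, -0.4, 1.0]
finger_gap: 0.0462
```

```bash
python3 m2.py 7 .003; python3 - <<'E'
from fit import *
D=np.load("scene7.npz");hsv=cv2.cvtColor(D["im"],cv2.COLOR_BGR2HSV)
G=gauge();G=G[np.hypot(G[:,0]+.053,G[:,1])<.0221]+[.053,0,0];G=G[abs(G[:,0])<.0221]
roi=(208,240,242,270);t=target((hsv[...,1]<80)&(hsv[...,2]>70),roi)
print(fitit("scene",t,roi,lambda x:[(place(G,x[0],x[1],.034,0),1)],(.658,-.033),(.005,.005)))
cv2.imwrite("pics/stand7.png",cv2.resize(D["im"][215:290,190:290],None,fx=6,fy=6,interpolation=cv2.INTER_CUBIC))
E
```

```text
8.15 [0.6238 0.0046 0.198 ] 0.04638980458866657 [[0.007, -0.688, 0.725], [-0.0, 0.725, 0.688], [-1.0, -0.005, 0.005]]
tcp uv [243 200]
(array([ 0.65972015, -0.03272575]), np.float64(0.49213314056396484))
```

View pics/scene7.png

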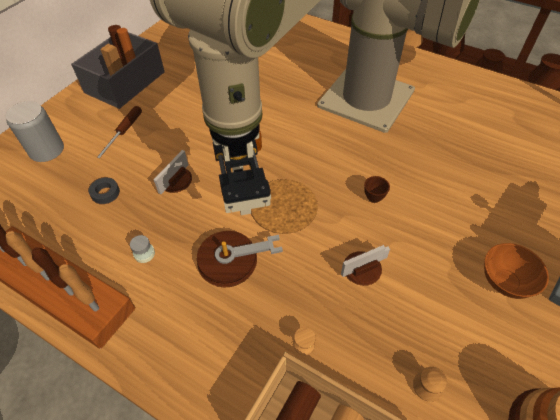

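The gauge hangs flat on the post, with its eye at scene (225,253) and its fork out to (275,245). I refine the coupon pose with tighter masks before going there.

```bash
python3 - <<'E'
from mv import *
from fit import *
C=coupon();Ck=cheeks()
for n,tag,r2,ths in (("scene","0",(330,230,400,300),(60,75,95)),("scene","7",(330,230,400,300),(75,)),("top","0",(170,185,235,250),(60,80,100))):
    D=np.load(n+tag+".npz");hsv=cv2.cvtColor(D["im"],cv2.COLOR_BGR2HSV)
    for th in ths:
        t=target((hsv[...,1]<th)&(hsv[...,2]>95),r2)
        best,f=fitit(n,t,r2,lambda x:[(place(C,x[0],x[1],.035,x[2]),1),(place(Ck,x[0],x[1],.035,x[2]),2)],(.522,.229,2.56),(.006,.006,.1))
        print(n,tag,th,best,round(f,3),np.degrees(best[2]))
s=ctrl.read_state();print(s["joint_pos"])
print(rel((.5305,.2245,.198),down(np.radians(-123.5)),s))
E
```

```text
scene 0 60 [0.5258 0.2284 2.5531] 0.172 146.2844145132119
scene 0 75 [0.5244 0.2295 2.5462] 0.141 145.885533185623
scene 0 95 [0.5244 0.2289 2.5437] 0.127 145.7450702071311
scene 7 75 [0.5242 0.2296 2.5415] 0.136 145.61501598520212
top 0 60 [0.5205 0.2282 2.5433] 0.127 145.72042129863735
top 0 80 [0.5199 0.2288 2.5455] 0.103 145.84876639479006
top 0 100 [0.5202 0.2288 2.5506] 0.113 146.13807335658976
[-0.0748  0.1965  1.4525  0.      1.4853 -0.8339]
(array([-0.0008,  0.2238,  0.0837]), array([ 2.9145,  0.0086, -0.0063]))
```

drive_tool(
  plan=[
    [[0,0.02,0.008],[0.12,0,0]],
    [[0,0.05,0.018],[0.24,0,0]],
    [[0,0.08,0.03],[0.36,0,0]],
    [[0,0.11,0.041],[0.48,0,0]],
    [[0,0.14,0.052],[0.6,0,0]],
    [[0,0.17,0.063],[0.72,0,0]],
    [[0,0.2,0.074],[0.84,0,0]],
    [[0,0.224,0.083],[0.96,0,0]],
    [[0,0.224,0.083],[1.08,0,0]],
    [[0,0.224,0.083],[1.2,0,0]],
    [[0,0.224,0.083],[1.32,0,0]],
    [[0,0.224,0.083],[1.44,0,0]],
    [[0,0.224,0.083],[1.56,0,0]],
    [[0,0.224,0.083],[1.68,0,0]],
    [[0,0.224,0.083],[1.8,0,0]],
    [[0,0.224,0.083],[1.92,0,0]],
    [[0,0.224,0.083],[2.04,0,0]],
    [[0,0.224,0.083],[2.16,0,0]],
    [[0,0.224,0.083],[2.28,0,0]],
    [[0,0.224,0.083],[2.4,0,0]],
  ],
  claw=0.2,
)

```text
t: 9.82
ee_pos: [0.5266, 0.224, 0.1915]
eef_rot: [-1.174, 1.568, -2.821]
ft_force: [0.2, 0.6, 1.2]
finger_gap: 0.0558
```

```bash
python3 - <<'E'
from mv import *
s=ctrl.read_state();print(s["t"],s["ee_pos"],s["joint_pos"],rel((.5296,.2242,.12),down(np.radians(-124.2)),s))
E
```

```text
9.8167 [0.5266 0.224  0.1915] [ 0.3126  0.0727  1.5996 -0.      1.4725  1.9596] (array([ 0.0714,  0.0032, -0.0005]), array([0.5207, 0.0019, 0.0025]))
```

drive_tool(
  plan=[
    [[0.02,0,0],[0.12,0,0]],
    [[0.04,0,0],[0.24,0,0]],
    [[0.06,0,0],[0.36,0,0]],
    [[0.08,0,0],[0.48,0,0]],
    [[0.08,0,0],[0.521,0,0]],
    [[0.08,0,0],[0.521,0,0]],
    [[0.08,0,0],[0.521,0,0]],
    [[0.08,0,0],[0.521,0,0]],
  ],
)

```text
t: 10.48
ee_pos: [0.5277, 0.2244, 0.1136]
eef_rot: [2.638, 1.571, 0.478]
ft_force: [0.3, -0.1, -0.3]
finger_gap: 0.056
```

```bash
python3 m2.py 8 0; python3 - <<'E'
from mv import *
s=ctrl.read_state();print(s["joint_pos"],rel((.5296,.2242,.038),down(np.radians(-124.2)),s))
im,d=vision.camera("top");cv2.imwrite("pics/top8.png",im)
a=cv2.imread("pics/crop8.png");b=cv2.resize(im[150:270,130:280],None,fx=5,fy=5,interpolation=cv2.INTER_CUBIC);cv2.imwrite("pics/cc8.png",cv2.resize(np.hstack([a,b]),(800,320)))
E
```

```text
10.5333 [0.5279 0.2245 0.1141] 0.05576824198619987 [[0.001, 0.831, -0.556], [0.0, -0.556, -0.831], [-1.0, 0.001, -0.001]]
tcp uv [368 239]
[ 0.3126  0.1319  1.681  -0.      1.3279  2.4731] (array([ 0.0761,  0.0015, -0.0007]), array([ 0.0073, -0.0007, -0.0005]))
```

View pics/cc8.png

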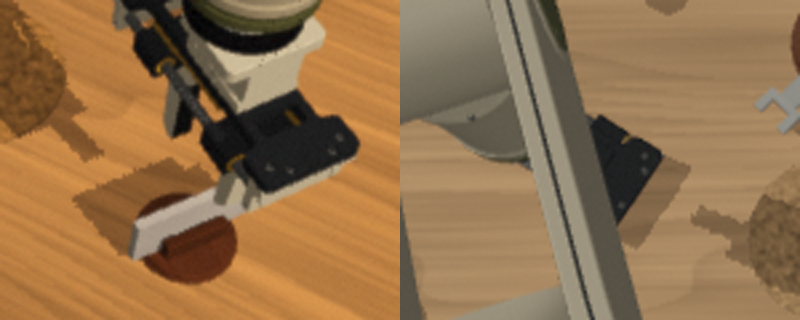

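drive_tool(
  plan=[
    [[0.03,0.0015,0],[0,0,0]],
    [[0.055,0.0015,0],[0,0,0]],
    [[0.07,0.0015,0],[0,0,0]],
    [[0.0785,0.0015,0],[0,0,0]],
    [[0.0785,0.0015,0],[0,0,0]],
    [[0.0785,0.0015,0],[0,0,0]],
    [[0.0785,0.0015,0],[0,0,0]],
  ],
)

```text
t: 11.17
ee_pos: [0.5301, 0.2239, 0.0369]
eef_rot: [2.48, 1.568, 0.318]
ft_force: [0.0, 0.9, 0.4]
finger_gap: 0.056
```

drive_tool(
  plan=[
    [[0,0,0],[0,0,0]],
    [[0,0,0],[0,0,0]],
    [[0,0,0],[0,0,0]],
    [[0,0,0],[0,0,0]],
    [[0,0,0],[0,0,0]],
    [[0,0,0],[0,0,0]],
    [[0,0,0],[0,0,0]],
    [[0,0,0],[0,0,0]],
  ],
  claw=-1,
)

```text
t: 11.83
ee_pos: [0.5288, 0.2235, 0.0351]
eef_rot: [-0.713, 1.571, -2.875]
ft_force: [0.7, -0.1, 0.3]
finger_gap: 0.0081
```

drive_tool(
  plan=[
    [[-0.01,0,0],[0,0,0]],
    [[-0.03,0,0],[0,0,0]],
    [[-0.06,0,0],[0,0,0]],
    [[-0.1,0,0],[0,0,0]],
    [[-0.14,0,0],[0,0,0]],
    [[-0.16,0,0],[0,0,0]],
    [[-0.16,0,0],[0,0,0]],
    [[-0.16,0,0],[0,0,0]],
  ],
)

```text
t: 12.5
ee_pos: [0.5299, 0.2239, 0.1976]
eef_rot: [2.475, 1.567, 0.313]
ft_force: [0.3, -0.3, -1.1]
finger_gap: 0.0081
```

```bash
python3 m2.py 9 0; python3 - <<'E'
from mv import *
s=ctrl.read_state();print(s["joint_pos"],s["ft_force"])
R=Rst(s)
# target: J1~: radial dir; tool tilted 55 deg outward, coupon centre over pad
Rm=R.as_matrix(); 
# coupon centre in tool frame: +x_c = -/+ tool y ; tool z=y_c, tool x=-z_c
# centre = along tool x: TCP z .035 world -> centre z .035 => 0 ; along x_c: grip at -x
E
```

```text
12.55 [0.5287 0.2235 0.1953] 0.007698595072470272 [[0.0, 0.83, -0.557], [0.0, -0.557, -0.83], [-1.0, 0.0, -0.0]]
tcp uv [374 214]
[0.3106 0.0718 1.5934 0.     1.476  2.4726] [ 0.2758 -0.5205 -1.0744]
```

View pics/scene9.png

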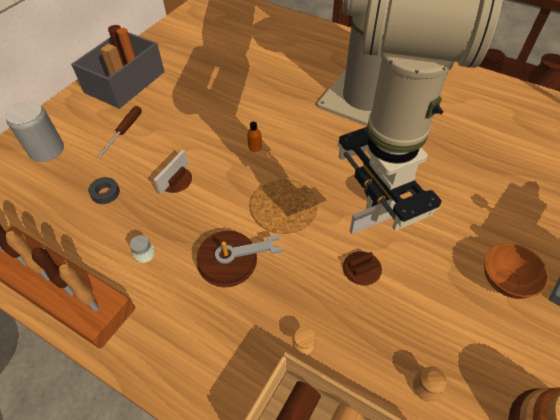

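The coupon is lifted clear, and its holder (scene (362,266)) is empty. Next I work out the tilted pose over the pad.

```bash
python3 - <<'E'
from mv import *
for n in ("scene","top"):
    D=np.load(n+"0.npz");d=D["d"];X=cloud(n,d)
    c={"scene":(284,205),"top":(293,240)}[n];print(n,onz(n,c,.006))
s=ctrl.read_state()
th=np.radians(55)
for psi in (-124.,-95.):
    Rf=down(np.radians(psi))*Rn.from_rotvec([0,-th,0]); M=Rf.as_matrix()
    c=np.array([.464,-.008,.19]); p=c+M[:,1]*.008
    t,r=rel(p,Rf,s); print(psi,p,M.round(3).tolist(),t,r,np.linalg.norm(t),np.degrees(np.linalg.norm(r)))
E
```

```text
scene [ 0.4678 -0.002   0.006 ]
top [ 0.4586 -0.009   0.006 ]
-124.0 [ 0.4706 -0.0125  0.19  ] [[-0.458, 0.829, -0.321], [-0.679, -0.559, -0.476], [-0.574, 0.0, 0.819]] [0.0052 0.0833 0.2283] [ 0.0019 -0.9602 -0.0013] 0.24308000484837308 55.01770903246261
-95.0 [ 0.472  -0.0087  0.19  ] [[-0.071, 0.996, -0.05], [-0.816, -0.087, -0.571], [-0.574, 0.0, 0.819]] [0.0052 0.0823 0.2244] [-0.4645 -0.9391  0.2415] 0.23909479305338444 61.60355912334017
```

drive_tool(
  plan=[
    [[0,0.005,0.013],[-0.027,-0.055,0.014]],
    [[0,0.014,0.037],[-0.077,-0.156,0.04]],
    [[0.001,0.023,0.062],[-0.129,-0.26,0.067]],
    [[0.002,0.032,0.087],[-0.18,-0.365,0.094]],
    [[0.002,0.041,0.112],[-0.232,-0.47,0.12]],
    [[0.002,0.041,0.112],[-0.232,-0.47,0.12]],
    [[0.002,0.041,0.112],[-0.232,-0.47,0.12]],
  ],
)

```text
t: 13.13
ee_pos: [0.4989, 0.1082, 0.1901]
eef_rot: [0.122, 1.087, -1.803]
ft_force: [0.2, 0.0, -0.7]
finger_gap: 0.008
```

```bash
python3 - <<'E'
from mv import *
s=ctrl.read_state();print(s["t"],s["ee_pos"],s["finger_gap"],s["joint_pos"],Rst(s).as_matrix())
Rf=down(np.radians(-95))*Rn.from_rotvec([0,-np.radians(55),0]); print(rel((.472,-.0087,.19),Rf,s))
E
```

```text
13.1333 [0.4989 0.1082 0.1901] 0.00802908858391387 [ 0.3933  0.1924  1.5518 -0.3897  1.6866  2.3296] [[-0.1069  0.9412 -0.3205]
 [-0.4529 -0.333  -0.827 ]
 [-0.8851  0.0568  0.4619]]
(array([0.056 , 0.0136, 0.1052]), array([-0.2293, -0.4691,  0.1254]))
```

drive_tool(
  plan=[
    [[0.01,0.002,0.018],[-0.04,-0.08,0.022]],
    [[0.022,0.005,0.042],[-0.09,-0.188,0.05]],
    [[0.034,0.008,0.064],[-0.14,-0.285,0.076]],
    [[0.046,0.011,0.086],[-0.19,-0.384,0.103]],
    [[0.056,0.0136,0.105],[-0.229,-0.469,0.125]],
    [[0.056,0.0136,0.105],[-0.229,-0.469,0.125]],
    [[0.056,0.0136,0.105],[-0.229,-0.469,0.125]],
    [[0.056,0.0136,0.105],[-0.229,-0.469,0.125]],
    [[0.056,0.0136,0.105],[-0.229,-0.469,0.125]],
    [[0.056,0.0136,0.105],[-0.229,-0.469,0.125]],
  ],
)

```text
t: 13.97
ee_pos: [0.4748, -0.0083, 0.1939]
eef_rot: [0.009, 0.614, -1.654]
ft_force: [-0.1, -0.0, -1.5]
finger_gap: 0.0078
```

```bash
python3 - <<'E'
from mv import *
s=ctrl.read_state();print(s["t"],s["ee_pos"],s["finger_gap"],s["joint_pos"],s["qvel"]);M=Rst(s).as_matrix();print(M)
print("label normal angle",np.degrees(np.arccos(M[2,2])),"coupon centre",s["ee_pos"]-.008*M[:,1])
for n in ("scene","top"):
    im,d=vision.camera(n);cv2.imwrite(f"pics/{n}10.png",im);np.savez(f"{n}10.npz",im=im,d=d)
print(ctrl.read_state()["qvel"])
a=cv2.resize(cv2.imread("pics/scene10.png")[130:250,200:350],(800,640));cv2.imwrite("pics/crop10.png",cv2.resize(a,(750,600)))
E
```

```text
13.9667 [ 0.4748 -0.0083  0.1939] 0.007776099310808174 [ 0.4509  0.2484  1.7065 -0.795   1.7413  2.207 ] [ 0.0026  0.0025  0.0073 -0.0103  0.0005 -0.0017]
[[-0.0678  0.9961 -0.057 ]
 [-0.8144 -0.0883 -0.5735]
 [-0.5763  0.0075  0.8172]]
label normal angle 35.19260369416907 coupon centre [ 0.4668 -0.0076  0.1938]
[ 0.0025  0.0053  0.0099 -0.0049  0.0001 -0.001 ]
```

View pics/scene10.png

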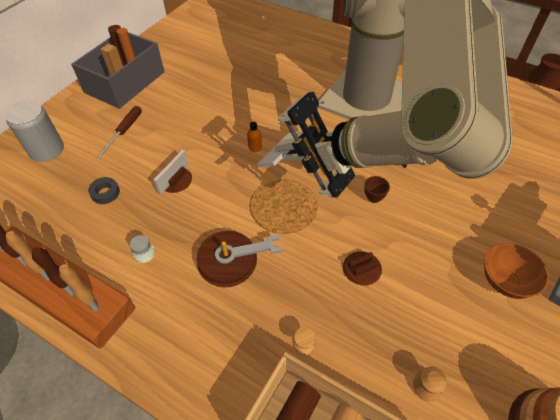

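View pics/top10.png

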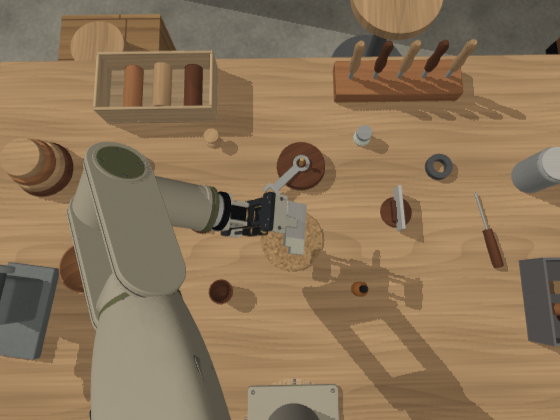

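View pics/crop10.png

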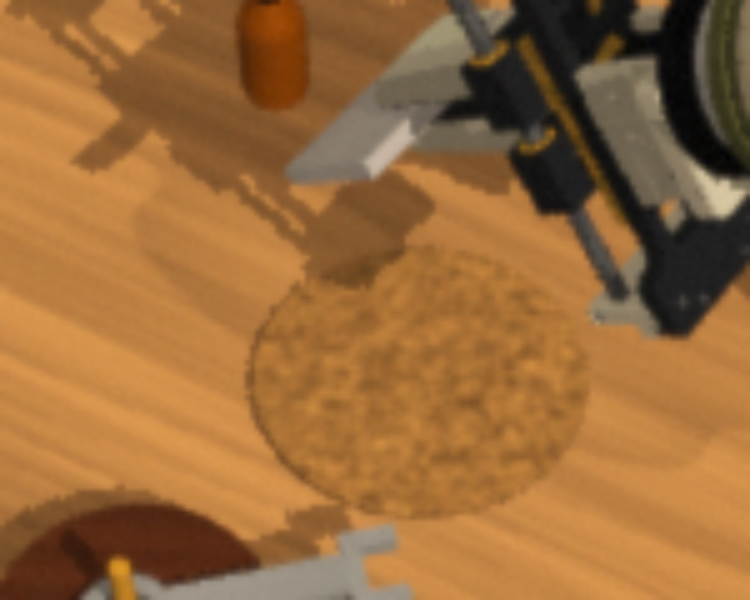

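```bash
python3 - <<'E'
from mv import *
s=ctrl.read_state();print(s["t"],s["ee_pos"],s["qvel"]);R=Rst(s);M=R.as_matrix()
D=np.load("top10.npz");im=D["im"];d=D["d"];X=cloud("top",d);L=R.inv().apply(X.reshape(-1,3)-s["ee_pos"]).reshape(X.shape)
cv2.imwrite("pics/ct10.png",cv2.resize(im[180:290,215:345],None,fx=6,fy=6,interpolation=cv2.INTER_CUBIC)[:600,:780])
m=(d>0)&(abs(L[...,2])<.012)&(abs(L[...,1])<.09)&(L[...,0]<.045)&(L[...,0]>-.03)
P=L[m];print("tool y range",np.percentile(P[:,1],[0.5,2,50,98,99.5]),"x",np.percentile(P[:,0],[1,99]),"z med",np.median(P[:,2]))
print("centre by cloud y-mid:",s["ee_pos"]+M@[0,(np.percentile(P[:,1],.5)+np.percentile(P[:,1],99.5))/2,0])
r=finder.landmark_of("top","coupon_label");print([(np.round(a["uv"],1),round(a["confidence"],2)) for a in r[:3]], "pred",proj("top",s["ee_pos"]+M@[0,-.046,.004]))
E
```

```text
14.0667 [ 0.4744 -0.0086  0.1936] [ 0.0025  0.0053  0.0099 -0.0049  0.0001 -0.001 ]
tool y range [-0.0652 -0.0632 -0.0169  0.0426  0.044 ] x [-0.0253  0.025 ] z med 0.0022539362280245053
centre by cloud y-mid: [ 0.4639 -0.0076  0.1935]
[(array([295.5, 246.2]), 0.88)] pred [294.6951 244.3205]
```

View pics/ct10.png

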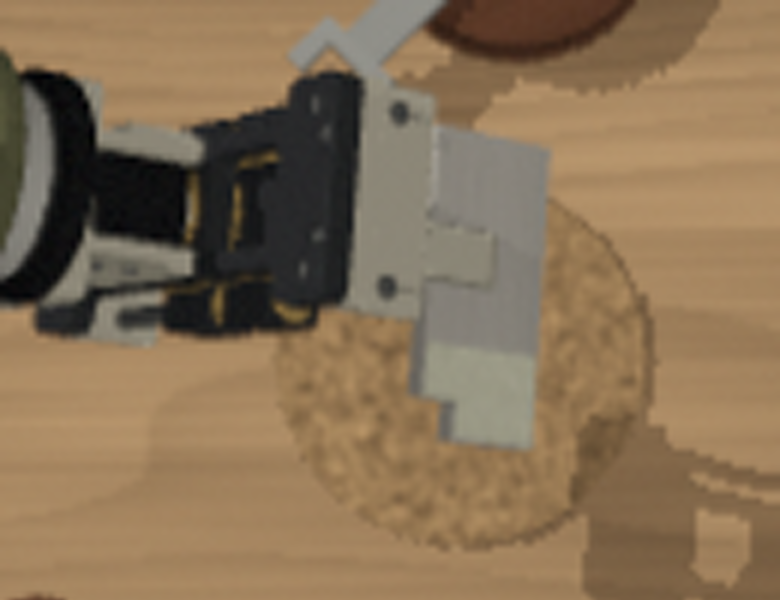

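The frosted field faces up and is uncovered, and the grip sits about 10 mm on the plain side. I let it settle, then hand in.

drive_tool(
  plan=[
    [[0,0,0],[0,0,0]],
    [[0,0,0],[0,0,0]],
    [[0,0,0],[0,0,0]],
    [[0,0,0],[0,0,0]],
    [[0,0,0],[0,0,0]],
    [[0,0,0],[0,0,0]],
  ],
)

```text
t: 14.62
ee_pos: [0.4736, -0.009, 0.1928]
eef_rot: [0.005, 0.61, -1.655]
ft_force: [0.1, 0.7, -0.5]
finger_gap: 0.0079
```

```bash
python3 - <<'E'
from mv import *
from fit import *
im,d=vision.camera("scene");hsv=cv2.cvtColor(im,cv2.COLOR_BGR2HSV);G=gauge()
roi=(200,232,290,272);t=target((hsv[...,1]<80)&(hsv[...,2]>70),roi)
x,f=fitit("scene",t,roi,lambda x:[(place(G,x[0],x[1],.034,x[2]),1)],(.622,.005,2.33),(.005,.005,.1));print("gauge",x,f,"eye",x[:2]-.053*np.array([np.cos(x[2]),np.sin(x[2])]),"post scene .6578 -.0331")
B=coupon(False);Ck=cheeks();r2=(140,140,205,205);t=target((hsv[...,1]<75)&(hsv[...,2]>100),r2)
print("blank",fitit("scene",t,r2,lambda x:[(place(B,x[0],x[1],.035,x[2]),1),(place(Ck,x[0],x[1],.035,x[2]),2)],(.537,-.277,.04),(.006,.006,.1)))
s=ctrl.read_state();print(s["t"],s["ee_pos"],s["qvel"],s["finger_gap"],s["ft_force"])
E
```

```text
gauge [0.6242 0.0056 2.3272] 0.17484596371650696 eye [ 0.6606 -0.0329] post scene .6578 -.0331
blank (array([ 0.5369, -0.2774,  0.0468]), np.float64(0.10177145153284073))
14.6667 [ 0.4736 -0.0091  0.1928] [-0.0005  0.     -0.0028 -0.0013 -0.0003 -0.0009] 0.007648810127374783 [ 0.0124 -0.4518 -0.8395]
```

```bash
python3 -c "
from station import ticket,ctrl
print(ticket.finish_job()); print(ctrl.read_state()['t'])"
```

```text
the job is handed in; nothing more can be done
None
the job is handed in; nothing more can be done
```

I hung the gauge by its eye on the brass post and let go of it. I then lifted the notched coupon out of its holder and handed in the job while holding it still over the pad. Hand-in came at about 14.7 s of the 51 s allowed, and it gave no verdict.

Last checks before handing in:
- **Gauge:** it lies flat on the stand with its eye about 3 mm from the post axis, against a limit of 10.5 mm. The outline fit also came out at 3 mm, and the pictures show the post through the ring.
- **Coupon position:** its centre is about 0.19 m up and roughly 1 cm from the pad centre. The joints had stopped moving and the finger gap read 8 mm on the 8 mm plate.
- **Coupon face and grip:** the label face is tipped about 35° from straight up. The grip is about 10 mm from the middle, away from the frosted end, which shows fully uncovered in the top view.
- **Plain coupon:** it still stands in its holder and has not measurably moved.

**Disagreements:** the scene and top cameras differed by 3 to 5 mm in x. I held the scene camera against the gripper's known position (about 1 mm off) and set the gauge on the post by that camera. The finder named the wrong thing once or twice (it put the gauge on the coupon) and set the post foot too low, so I measured from outline fits and depth instead. I did not measure the other things on the bench again; they look unmoved in the last pictures.

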